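# Fit a filter cartridge and set the purge valve to two turns

### The arm

A 6-joint arm with a two-finger parallel gripper is mounted at the origin on the work surface. World frame = base frame: x ahead of the robot, y to its left, z up, the work surface at z = 0. Lengths are in m, angles in rad, forces in N, time in s.
With the tool pointing down it reaches from about 0.3 to 0.875 m from the base axis. Payload 6.4 kg.
Tool frame: the origin (TCP) lies midway between the tips of the shut fingers; the grasp point (between the pads) lies 19 mm behind it; z points along the fingers, y is the line along which they close (so a half turn about z gives the same grasp; the last joint's range is limited). The gripper opens to 85 mm and grips with 20 to 120 N. Pads are 22 mm wide; open, the fingers measure 114 mm over their backs; the gripper's body (76 mm by 85 mm) begins 54 mm behind the grasp point. The pads swing forward as they close: fully open they stand 13 mm farther back than shut.
Start: joints at [-0.206, 0.181, 1.607, -0, 1.354, -0.206], TCP at [0.575, 0, 0.231] pointing down, gripper open.
Joint ranges: [-2.99, 2.99], [-0.89, 2.07], [0.3, 2.58], [-1.14, 4.28], [0, 2.63], [-3.12, 3.12]. Speed limits (rad/s): [2.57, 2.57, 3.01, 3.14, 3.14, 3.14].

### API

Orientations are given as a rotation vector (axis times angle).
In Python, from cell import r gives the robot as it stands. The module is installed in compiled form; this text tells all that it offers.
- The arm moves only by the tool jog_arm, never from a script. Its arguments are lists of equal length, an entry for each row: "jaw": the opening, from 0 (shut) to 1 (fully open); "dp": the shift along the tool's x, y, z scaled (see below), a list of three; "yaw": the turn about the tool's z scaled (see below). In form: {"jaw": [jaw, ...], "dp": [[x, y, z], ...], "yaw": [yaw, ...]}. A call has 1 to 12 rows; each row is the pose to reach, as a shift and turn from the pose commanded when the call began, along the tool's axes at that moment; what a row does not reach only later rows make up. The controller multiplies each number of a shift by 0.1 m and each number of a turn by 90 degrees. A row lasts 1/12 s, in which the tool goes at most 41.7 mm and 7.16 degrees, less where a joint would pass 70% of its speed; a pose out of reach is approached as far as the arm can. A call with a number of a shift or a turn outside -1 to 1 is refused whole. A call with a gripper value outside its range is refused whole. The fingers move at their own pace and stop on an object; "squeeze" is the grip in N (left out, the last holds). Time passes only in rows, so rows that repeat a pose let the fingers close. It gives the time, the measured TCP pose, the force, the opening and the grip force at its end, in the units of the state.
- r.observe(): the state, without advancing time (a new reading comes with each control period).
- r.snapshot(name): name is "scene" or "side" or "wrist"; returns (picture, depth): 480x640x3 uint8, red, green, blue; 480x640 float32, m along the optical axis (not along the pixel's ray), 0 where there is no reading.
- r.camera_info(name): a dict with "intrinsics" (3x3 intrinsics, pixels), "R" (3x3) and "t" (3): a world point X has camera coordinates R X + t; the wrist camera has in their place "T_tool_cam" (4x4, takes a point from camera to tool coordinates, whose origin is the TCP and whose axes are the flange's). Camera axes: x right, y down, z forward; pixel columns grow to the right and rows downward; lengths in m; the calibration is good to about 2 mm. A picture is of the moment at which its call begins: read the wrist's pose just before it. camera_info takes no time and is no camera call.
- r.sign_off(): hands the job in; it is judged then, once.
Trained networks look in the newest picture that a camera, given by its name, has taken for a name from the list of things; names that differ only in an ending like _2 or _b are one class to them, and where a whole thing is asked for, a point or a joint stands for the part that bears it (a point fixed in the world has none). Each returns a list of dicts, best first, with "p" (0 to 1); they miss things now and then, are a little off and sometimes report something else, mostly with a low value. They report only what shows in the picture. A call takes as long as a camera call.
- r.recognise(camera, query): "bbox" ([left, top, width, height] in pixels, round what is visible of it).
- r.silhouettes(camera, query): "pixels" (480x640 bool, what is visible of it) and "bbox" ([left, top, width, height] in pixels, round what is visible of it).
- r.tip_of(camera, query): "xy" ([column, row] in pixels: a listed point, or the origin of a listed thing).
The state is a dict: "time_s": time; "joints": joint angles; "qd": joint speeds; "joint_efforts": joint torques, N m; "tool_pos": TCP position; "tool_rot": TCP orientation; "force": force on the tool from outside, world axes, zero at the start; "ft_torque": the same for the moment, N m; "opening": finger opening in m; "finger_force": force on a finger pad.
Only numpy, scipy, OpenCV 4.12 (cv2) and the standard library are available. Lean on these libraries where they do the work, as an engineer would, in place of code of your own. Each camera call takes 0.05 s, during which the arm holds its last target. There are 200 camera calls.

### The job

Fit the fresh blue filter cartridge fully home in the empty pocket of the gas panel and swing the locking lever shut over it, then turn the red valve wheel clockwise by its black crank knob until it reaches its closed stop, and back it off exactly two full turns. Finish still gripping the crank knob between the fingers, wheel at rest, so that the gas can be shut again at once; leave the grey spent cartridge and everything else on the bench where it is.

Things in the scene. Friction and masses are not known exactly. Their poses are not given: they have to be found in the camera images.
- cartridge_center (a point): centre (half-way up) of the fresh filter cartridge: a loose upright blue block with a white band, about 0.11 kg, 50 mm along its x, 32 mm along its y (grip across these 32 mm), 60 mm tall, z up; it stands on the bench at the start. Turned half round it fits just as well
- panel: the gas panel: a fixed grey-painted metal plate 170 mm (x) x 370 mm (y) x 12 mm thick. Origin: centre of its underside, on the bench; x and y along the plate, z up. The filter socket stands at y = -100 mm and the valve at y = +100 mm, joined by low steel tubing
- pocket (a point): centre of the pocket's mouth in the grey filter socket (block 74 x 64 mm, top face 46 mm above the bench), axes as the panel's. The pocket is 54 mm along x and 36 mm along y, 22 mm deep, with a steep lead-in 3.5 mm wide and 7 mm tall all round its mouth: the seated cartridge's centre is 8 mm above this point, its top 38 mm above
- lever_pivot (a point): point on the lever's vertical pivot axis (behind the pocket, 48 mm along panel +x from the pocket's centre), at the height of the middle of the lever's peg, 113 mm above the bench
- lever_peg (a point): middle of the upright red round peg (14 mm thick, 36 mm tall, from 95 to 131 mm above the bench) at the end of the flat steel locking lever, 85 mm from the pivot axis. The lever bar is 14 mm wide, from 87 to 95 mm above the bench, just over the seated cartridge's top (84 mm)
- lever (a joint): angle of the locking lever about the vertical, rad: 0 = shut against its stop, lying over the pocket with the peg towards panel -x; grows counter-clockwise from above to 2.3, and starts between 1.85 and 2.25, swung clear behind the pocket (at 1.57 the lever points to panel -y). It stays where it is left; about 1 N at the peg moves it
- valve_axis (a point): point on the vertical axis of the valve wheel (red, 102 mm outside diameter, rim top 91 mm above the bench), at the height of the crank knob's middle, 115 mm above the bench
- valve (a joint): angle of the valve wheel, rad: 0 = closed stop; opening turns it counter-clockwise seen from above and the value grows (6.283 a turn) to 18.8. At 0 the crank knob points to panel -x from the axis, so the knob's direction is panel yaw + pi + value. It starts between 1.2 and 4.6 (less than one turn open). It stays where it is left; about 3 N at the knob turns it
- crank_knob: the upright black round crank knob on the rim of the valve wheel, 18 mm thick, 44 mm tall, from 93 to 137 mm above the bench; it spins freely on its own axis, 45 mm from the wheel's axis, so it can be led round without turning the gripper (grip it firmly, 20 N or more, or it slips along the finger pads). Origin: its middle, 115 mm above the bench
- spent_cartridge: the used filter cartridge, grey with a white band, same 50 x 32 x 60 mm size as the fresh one; a bystander. Origin: centre of its underside
- media_bottle: glass bottle with blue cap, 72 mm across, 150 mm tall; a bystander. Origin: centre of its underside
- tip_box: black pipette-tip box with clear lid, 85 x 120 x 70 mm; a bystander. Origin: centre of its underside
- dish: closed culture dish, 60 mm across, 14 mm tall; a bystander. Origin: centre of its underside
- beaker: glass beaker, 70 mm across, 85 mm tall; a bystander. Origin: centre of its underside
- wrench: steel wrench lying on the bench; a bystander. Origin: near its middle
- jar_standard: amber glass vial, 48 mm across, 50 mm tall; a bystander. Origin: centre of its underside

How it is judged:
On the way, in this order (a step that is already met when the one before it is completed fails the run):
1. the fresh cartridge is fully home in the pocket (z of cartridge_center in the frame of pocket between 0.003 and 0.0115 m and horizontal distance between cartridge_center and pocket below 0.006 m and angle between cartridge_center's own z axis and vertical below 0.09 rad and angle between the x axis of cartridge_center and the x axis of pocket, either way round below 0.15 rad), for 0.2 s.
2. the locking lever is swung shut over the seated cartridge (all of step 1 and value of joint lever below 0.1 rad), for 0.2 s.
3. the valve is closed to its stop, cartridge locked (all of step 2 and value of joint valve below 0.1 rad), for 0.1 s.
At the end, for the whole second after the job is handed in: Blue cartridge fully home in the pocket (within 3.5 mm in depth, 6 mm sideways), lever shut within 0.1 rad, valve two turns open from its stop (12.57 rad within 0.3) and at rest, and the crank knob still gripped between the fingers with more than 1 N (all of step 2 and value of joint valve between 12.266 and 12.866 rad and velocity of joint valve between -0.1 and 0.1 rad/s and contact force between the fingers and crank_knob above 1 N and horizontal distance between the grasp point and crank_knob below 0.018 m and distance between the grasp point and crank_knob below 0.035 m); the arm keeps its last pose, push and grip.
It fails at once if the spent cartridge or another thing on the bench was moved by more than 30 mm (distance of any of spent_cartridge, media_bottle, tip_box, dish, beaker, wrench, jar_standard from where it was at the start of the episode above 0.03 m).
It also fails if it takes over 72 s, if anything falls off the work surface, if the arm or the gripper's body presses on something with over 40 N, if the wrist force passes 120 N, or if a joint passes its speed limit or range.

## Working session

There is one attempt and no reset: what is moved stays moved. The work goes in short steps, Python scripts to look and compute and a tool call to move; the robot and the scene stay as the last step left them, time stands still between calls to the robot, and variables do not carry over. Pictures are saved under pics/ and viewed, at most 10 in all, crops included, and the job is handed in when it is done.

Besides the shell and the picture viewer there is one more tool, called after ">>>" as a command line: name --pt "numbers of a row" for each row, then --argument value for the rest. jog_arm: Moves the arm, as the interface text tells. Shifts and turns lie within -1 to 1; 1 stands for 0.1 m of shift or 90 degrees of turn. Its arguments: {"type":"object","properties":{"jaw":{"type":"array"},"dp":{"type":"array"},"yaw":{"type":"array"},"squeeze":{"type":"number"}},"required":["jaw","dp","yaw"]}

```bash
mkdir -p pics
cat > h.py <<'E'
import numpy as np, cv2
from scipy.spatial.transform import Rotation as Ro
from cell import r
def cam(n, st=None):
    c=r.camera_info(n); K=np.array(c["intrinsics"])
    if n=="wrist":
        T=np.array(c["T_tool_cam"]); st=st or r.observe()
        Rt=Ro.from_rotvec(st["tool_rot"]).as_matrix()
        Rw=Rt@T[:3,:3]; o=Rt@T[:3,3]+np.array(st["tool_pos"])
    else:
        R=np.array(c["R"]); Rw=R.T; o=-R.T@np.array(c["t"])
    return K,Rw,o
def onplane(n,xy,z,st=None):
    K,Rw,o=cam(n,st); xy=np.atleast_2d(xy).astype(float)
    d=np.c_[xy,np.ones(len(xy))]@np.linalg.inv(K).T@Rw.T
    return o+d*((z-o[2])/d[:,2])[:,None]
def cloud(n,depth,mask,st=None):
    K,Rw,o=cam(n,st); v,u=np.nonzero(mask&(depth>0)); z=depth[v,u]
    return (np.c_[u,v,np.ones(len(u))]@np.linalg.inv(K).T*z[:,None])@Rw.T+o
def snap(n,name=None):
    st=r.observe(); p,d=r.snapshot(n)
    if name: cv2.imwrite(f"pics/{name}.png",p[:,:,::-1])
    return st,p,d
E
python3 - <<'E'
from h import *
np.set_printoptions(precision=4,suppress=True)
Z=dict(pocket=.046,lever_pivot=.113,lever_peg=.113,valve_axis=.115,crank_knob=.115,cartridge_center=.03,spent_cartridge=0,panel=0)
for n in("scene","side"):
    st,p,d=snap(n,n)
    print(n,cam(n)[2])
    for q,z in Z.items():
        for o in r.tip_of(n,q)[:2]: print(q,round(o["p"],2),o["xy"],onplane(n,o["xy"],z)[0])
print(r.observe())
E
```

```text
scene [1.434  0.4142 0.9083]
pocket 0.78 [326.3, 230.4] [0.4935 0.0555 0.046 ]
pocket 0.59 [290.8, 308.0] [0.7931 0.083  0.046 ]
lever_pivot 0.71 [353.7, 256.0] [0.6312 0.1827 0.113 ]
lever_pivot 0.62 [314.5, 219.9] [0.5383 0.0375 0.113 ]
lever_peg 0.72 [281.9, 224.4] [ 0.59   -0.0358  0.113 ]
lever_peg 0.44 [294.2, 311.2] [0.8483 0.1195 0.113 ]
valve_axis 0.69 [390.7, 231.9] [0.5083 0.2432 0.115 ]
crank_knob 0.42 [382.1, 229.9] [0.5093 0.2199 0.115 ]
cartridge_center 0.57 [195.7, 227.0] [ 0.6113 -0.3111  0.03  ]
spent_cartridge 0.59 [216.2, 206.1] [ 0.4696 -0.3343  0.    ]
panel 0.73 [353.2, 252.2] [0.5027 0.1433 0.    ]
panel 0.42 [394.5, 231.5] [ 0.3678  0.2285 -0.    ]
side [ 0.2901 -0.7731  0.7489]
pocket 0.63 [280.8, 268.1] [0.4964 0.0477 0.046 ]
pocket 0.5 [334.9, 260.3] [0.6128 0.0413 0.046 ]
lever_pivot 0.7 [302.6, 237.8] [0.5434 0.0498 0.113 ]
lever_peg 0.8 [338.4, 259.1] [ 0.5897 -0.0347  0.113 ]
valve_axis 0.88 [269.8, 191.0] [0.5221 0.2397 0.115 ]
crank_knob 0.53 [271.9, 201.6] [0.5158 0.1949 0.115 ]
crank_knob 0.46 [245.5, 184.7] [0.4745 0.282  0.115 ]
cartridge_center 0.7 [397.3, 406.9] [ 0.5917 -0.3196  0.03  ]
spent_cartridge 0.72 [248.2, 181.8] [0.5183 0.4867 0.    ]
spent_cartridge 0.56 [327.9, 448.4] [ 0.469  -0.3397  0.    ]
panel 0.88 [275.1, 256.0] [0.5084 0.1465 0.    ]
{'time_s': 0.9, 'joints': array([-0.2063,  0.1807,  1.6069, -0.    ,  1.3538, -0.2063]), 'qd': array([-0.0006,  0.0011,  0.0012, -0.0006,  0.0005, -0.0014]), 'joint_efforts': array([  0.0003, -44.4831, -35.1686,  -0.0004,   0.0006,  -0.    ]), 'tool_pos': array([0.575 , 0.    , 0.2313]), 'tool_rot': array([2.2214, 2.2214, 0.    ]), 'force': array([-0.1489, -0.1598,  0.5904]), 'ft_torque': array([-0.0038, -0.0213,  0.0424]), 'finger_force': 0.0, 'opening': 0.08515782983321257}
```

View pics/scene.png

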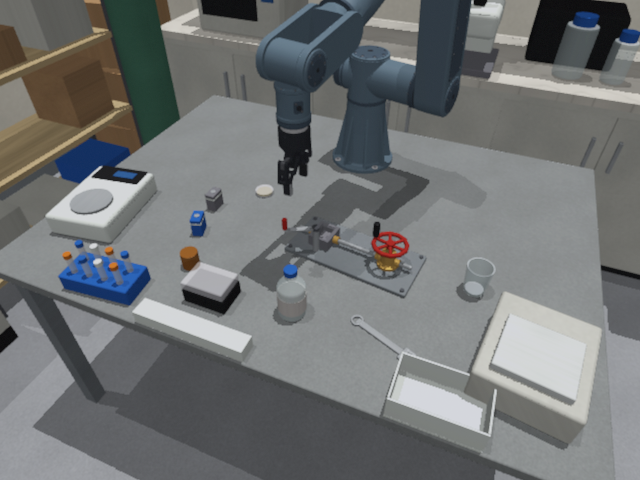

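View pics/side.png

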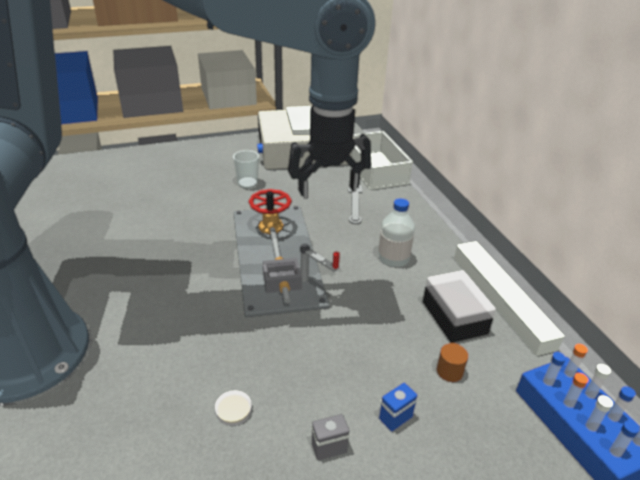

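Run:
```python
from h import *
np.set_printoptions(precision=4,suppress=True)
for n in("scene","side"):
    st,p,d=snap(n)
    for q in("cartridge_center","panel","spent_cartridge"):
        s=r.silhouettes(n,q)[0]; P=cloud(n,d,s["pixels"])
        zr=(.056,.066) if q!="panel" else (.008,.016)
        T=P[(P[:,2]>zr[0])&(P[:,2]<zr[1])][:,:2].astype(np.float32)
        print(n,q,round(s["p"],2),len(T),cv2.minAreaRect(T) if len(T)>5 else None)
st,p,d=snap("wrist","w0"); print(st["tool_pos"],cam("wrist")[2])
for q,z in dict(pocket=.046,lever_pivot=.113,lever_peg=.113,panel=0).items():
    for o in r.tip_of("wrist",q)[:2]: print(q,round(o["p"],2),o["xy"],onplane("wrist",o["xy"],z)[0])
print(r.camera_info("wrist"))
```

```text
scene cartridge_center 0.79 110 ((0.5960582494735718, -0.3151932954788208), (0.05043322592973709, 0.029931621626019478), 20.269128799438477)
scene panel 0.94 3521 ((0.5123885273933411, 0.1481536477804184), (0.37024202942848206, 0.17473101615905762), 82.65330505371094)
scene spent_cartridge 0.89 86 ((0.47662028670310974, -0.3348779082298279), (0.05536152422428131, 0.032342579215765), 5.629831790924072)
side cartridge_center 0.57 552 ((0.5906223058700562, -0.3193109929561615), (0.04961388185620308, 0.03280641883611679), 17.431034088134766)
side panel 0.78 5516 ((0.5089424252510071, 0.1450335830450058), (0.37394434213638306, 0.17002904415130615), 82.83316040039062)Traceback (most recent call last):
  File "<stdin>", line 6, in <module>
IndexError: list index out of range
```

Run:
```python
from h import *
np.set_printoptions(precision=4,suppress=True)
st,p,d=snap("wrist","w0"); print(st["tool_pos"],cam("wrist")[2])
for q,z in dict(pocket=.046,lever_pivot=.113,lever_peg=.113,panel=0).items():
    for o in r.tip_of("wrist",q)[:2]: print(q,round(o["p"],2),o["xy"],onplane("wrist",o["xy"],z)[0])
print(r.camera_info("wrist"))
```

```text
[0.575  0.     0.2313] [0.5748 0.0724 0.3745]
pocket 0.66 [232.5, 158.4] [0.4952 0.0457 0.046 ]
lever_pivot 0.98 [276.2, 170.4] [0.5427 0.0425 0.113 ]
lever_peg 0.7 [332.2, 268.1] [ 0.5843 -0.0342  0.113 ]
panel 0.89 [249.8, 43.2] [0.5081 0.1494 0.    ]
{'intrinsics': array([[355.1017,   0.    , 320.1753],
       [  0.    , 355.1017, 232.6963],
       [  0.    ,   0.    ,   1.    ]]), 'T_tool_cam': array([[-0.0009, -0.9589, -0.2837,  0.0724],
       [ 1.    , -0.0009, -0.0001, -0.0002],
       [-0.0002, -0.2837,  0.9589, -0.1432],
       [ 0.    ,  0.    ,  0.    ,  1.    ]])}
```

>>> jog_arm --jaw '[1,1,1,1]' --pt "-0.4 0.1 0" --pt "-0.8 0.18 0" --pt "-1 0.18 0" --pt "-1 0.18 0" --yaw '[0,0,0,0]'

```text
time_s: 1.88
tool_pos: [0.5932, -0.1043, 0.2312]
tool_rot: [2.225, 2.216, -0.002]
force: [-0.0, 0.5, 0.8]
opening: 0.0854
finger_force: 0.0
```

>>> jog_arm --jaw '[1,1,1]' --pt "-0.4 0 0" --pt "-0.8 0 0" --pt "-1 0 0" --yaw '[0,0,0]'

```text
time_s: 2.13
tool_pos: [0.5928, -0.203, 0.2313]
tool_rot: [2.222, 2.219, -0.001]
force: [0.3, -1.0, 0.5]
opening: 0.0856
finger_force: 0.0
```

>>> jog_arm --jaw '[1,1,1,1,1,1,1,1,1,1,1]' --pt "-0.4 0 0" --pt "-0.8 0 0.1" --pt "-1 0 0.2" --pt "-1 0 0.3" --pt "-1 0 0.3" --pt "-1 0 0.3" --pt "-1 0 0.3" --pt "-1 0 0.3" --pt "-1 0 0.3" --pt "-1 0 0.3" --pt "-1 0 0.3" --yaw '[0.08,0.16,0.24,0.32,0.4,0.48,0.56,0.64,0.72,0.79,0.79]'

```text
time_s: 3.05
tool_pos: [0.5932, -0.2992, 0.2012]
tool_rot: [-3.099, -0.51, 0.0]
force: [1.1, 0.3, -0.5]
opening: 0.0857
finger_force: 0.0
```

Run:
```python
from h import *
np.set_printoptions(precision=4,suppress=True)
st,p,d=snap("wrist","w1"); print(st["time_s"],st["tool_pos"],Ro.from_rotvec(st["tool_rot"]).as_matrix())
for o in r.tip_of("wrist","cartridge_center")[:2]: print(round(o["p"],2),o["xy"],onplane("wrist",o["xy"],.03,st)[0])
for s in r.silhouettes("wrist","cartridge_center")[:2]:
    P=cloud("wrist",d,s["pixels"],st); T=P[(P[:,2]>.054)&(P[:,2]<.066)]
    print(s["p"],s["bbox"],len(T),T[:,2].mean() if len(T) else P[:,2].max(),cv2.minAreaRect(T[:,:2].astype(np.float32)) if len(T)>5 else 0)
```

```text
3.05 [ 0.5932 -0.2992  0.2012] [[ 0.9472  0.3205 -0.0001]
 [ 0.3205 -0.9472  0.0005]
 [ 0.     -0.0005 -1.    ]]
0.93 [338.0, 217.8] [ 0.5918 -0.3163  0.03  ]
0.71 [319.9, 188.1, 40.6, 65.6] 2210 0.06028671526311465 ((0.5920606851577759, -0.31768402457237244), (0.05034109950065613, 0.03169789910316467), 20.34356117248535)
```

View pics/w1.png

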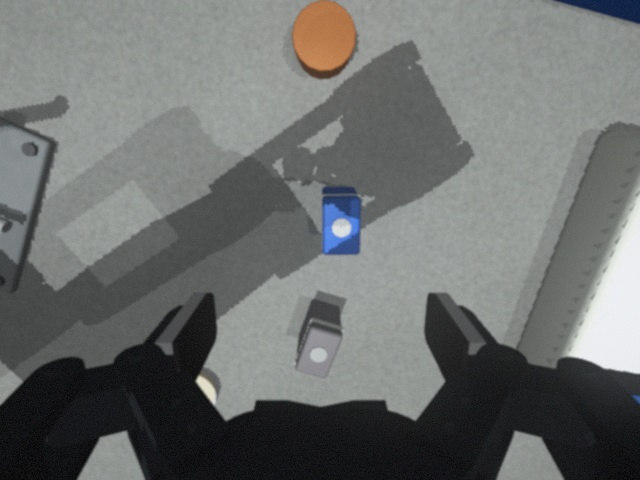

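>>> jog_arm --jaw '[1,1,1,1]' --pt "-0.07 0.17 0.2" --pt "-0.07 0.17 0.6" --pt "-0.07 0.17 1" --pt "-0.07 0.17 1" --yaw '[-0.02,-0.02,-0.02,-0.02]'

```text
time_s: 3.53
tool_pos: [0.5869, -0.3146, 0.0919]
tool_rot: [-3.079, -0.565, 0.016]
force: [-1.4, 1.0, -2.3]
opening: 0.0856
finger_force: 0.0
```

>>> jog_arm --jaw '[1,1,1,1,0.2,0,0,0,0,0]' --pt "0 0 0.3" --pt "0 0 0.5" --pt "0 0 0.69" --pt "0 0 0.69" --pt "0 0 0.69" --pt "0 0 0.69" --pt "0 0 0.69" --pt "0 0 0.69" --pt "0 0 0.69" --pt "0 0 0.69" --yaw '[0,0,0,0,0,0,0,0,0,0]' --squeeze 35

```text
time_s: 4.37
tool_pos: [0.5929, -0.319, 0.0343]
tool_rot: [3.088, 0.564, 0.003]
force: [-0.5, 1.3, 5.6]
opening: 0.0312
finger_force: 36.0
```

>>> jog_arm --jaw '[0,0,0,0]' --pt "0 0 -0.2" --pt "0 0 -0.6" --pt "0 0 -1" --pt "0 0 -1" --yaw '[0,0,0,0]'

```text
time_s: 4.7
tool_pos: [0.5963, -0.3216, 0.1425]
tool_rot: [3.079, 0.563, 0.015]
force: [1.6, -1.4, 1.7]
opening: 0.0315
finger_force: 35.2
```

>>> jog_arm --jaw '[0,0,0,0]' --pt "0 -0.2 -0.2" --pt "0 -0.5 -0.4" --pt "0 -0.8 -0.4" --pt "0 -1 -0.4" --yaw '[0,0,0,0]'

```text
time_s: 5.03
tool_pos: [0.5565, -0.2232, 0.1741]
tool_rot: [3.089, 0.565, 0.003]
force: [0.3, -1.3, -0.9]
opening: 0.0318
finger_force: 35.3
```

>>> jog_arm --jaw '[0,0,0,0]' --pt "0 -0.3 0" --pt "0 -0.6 0" --pt "0 -0.9 0" --pt "0 -1 0" --yaw '[0,0,0,0]'

```text
time_s: 5.37
tool_pos: [0.5195, -0.1277, 0.1721]
tool_rot: [-3.088, -0.567, 0.001]
force: [0.1, 0.6, -1.1]
opening: 0.0318
finger_force: 35.3
```

>>> jog_arm --jaw '[0,0,0,0]' --pt "0 -0.3 0" --pt "0 -0.6 0" --pt "0 -0.9 0" --pt "0 -1 0" --yaw '[0,0,0,0]'

```text
time_s: 5.7
tool_pos: [0.4843, -0.0348, 0.1722]
tool_rot: [-3.089, -0.567, 0.001]
force: [0.1, 1.1, -1.4]
opening: 0.0315
finger_force: 35.4
```

>>> jog_arm --jaw '[0,0,0,0,0,0,0]' --pt "0.2 -0.2 0" --pt "0.4 -0.45 0" --pt "0.4 -0.65 0" --pt "0.4 -0.75 0" --pt "0.4 -0.75 0" --pt "0.4 -0.75 0" --pt "0.4 -0.75 0" --yaw '[0.07,0.14,0.21,0.28,0.31,0.31,0.31]'

```text
time_s: 6.28
tool_pos: [0.4972, 0.0463, 0.1725]
tool_rot: [3.135, -0.194, 0.001]
force: [-0.5, -1.0, -0.8]
opening: 0.0314
finger_force: 35.3
```

```bash
cat > fit.py <<'E'
from h import *
import sys
np.set_printoptions(precision=4,suppress=True)
st=r.observe(); Rt=Ro.from_rotvec(st["tool_rot"]).as_matrix(); print(st["time_s"],st["tool_pos"],st["force"],st["opening"],"tool x yaw deg",np.degrees(np.arctan2(Rt[1,0],Rt[0,0])))
for n in("scene","side","wrist"):
    st,p,d=snap(n,n+sys.argv[1])
    for q,z in(("pocket",.046),("lever_pivot",.113),("cartridge_center",st["tool_pos"][2]-.002)):
        for o in r.tip_of(n,q)[:1]: print(n,q,round(o["p"],2),np.array(o["xy"]),onplane(n,o["xy"],z,st)[0])
    for s in r.silhouettes(n,"panel")[:1]:
        P=cloud(n,d,s["pixels"],st)
        for lab,a,b in(("plate",.008,.016),("socket",.042,.05)):
            T=P[(P[:,2]>a)&(P[:,2]<b)]
            if len(T)>20: print(n,lab,len(T),cv2.minAreaRect(T[:,:2].astype(np.float32)))
E
python3 fit.py 2
```

```text
6.2833 [0.4972 0.0463 0.1725] [-0.5408 -0.9778 -0.7526] 0.03143489245375777 tool x yaw deg -7.085569138116835
scene pocket 0.84 [326.9 229.9] [0.4908 0.0563 0.046 ]
scene lever_pivot 0.55 [317.1 222.3] [0.545 0.048 0.113]
scene cartridge_center 0.57 [323.6 199. ] [0.5125 0.053  0.1705]
scene plate 3495 ((0.5138249397277832, 0.14790776371955872), (0.37011560797691345, 0.17425939440727234), 82.55687713623047)
scene socket 190 ((0.5136733055114746, 0.1390664279460907), (0.25404345989227295, 0.09647061675786972), 87.97391510009766)
side pocket 0.74 [284.2 268.2] [0.5031 0.0455 0.046 ]
side lever_pivot 0.61 [305.4 238.8] [0.5478 0.045  0.113 ]
side cartridge_center 0.94 [278.2 223.1] [0.4893 0.0334 0.1703]
side plate 5105 ((0.5088984966278076, 0.14592544734477997), (0.37461942434310913, 0.17004935443401337), 82.89353942871094)
side socket 517 ((0.5166365504264832, 0.12043154984712601), (0.23660437762737274, 0.09390320628881454), 82.21003723144531)
wrist pocket 0.9 [317.6 226.4] [0.4945 0.0491 0.046 ]
wrist lever_pivot 0.75 [318.4 172.1] [0.5444 0.0417 0.113 ]
wrist plate 48194 ((0.5094393491744995, 0.14674311876296997), (0.3695751130580902, 0.16950322687625885), 82.90328979492188)
wrist socket 2413 ((0.5176604986190796, 0.11925600469112396), (0.21225935220718384, 0.08012102544307709), 86.83912658691406)
```

View pics/wrist2.png

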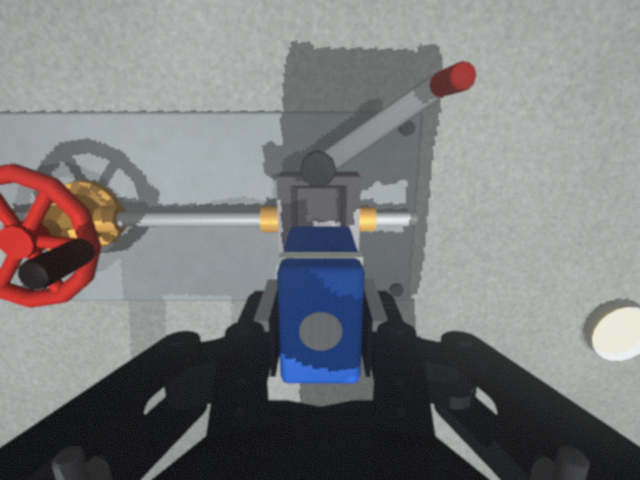

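Run:
```python
from h import *
np.set_printoptions(precision=4,suppress=True)
st,p,d=snap("wrist"); Rt=Ro.from_rotvec(st["tool_rot"]).as_matrix()
P=(cloud("wrist",d,d>0,st)-st["tool_pos"])
L=P@Rt; z=P[:,2]+st["tool_pos"][2]
def ext(m,n): 
    q=L[m]; print(n,m.sum(),np.percentile(q[:,0],[1,50,99]),np.percentile(q[:,1],[1,50,99]))
near=(abs(L[:,0])<.06)&(abs(L[:,1])<.05)
ext(near&(abs(z-.046)<.004),"socket top")
hsv=cv2.cvtColor(p,cv2.COLOR_RGB2HSV)[d>0]
cart=(hsv[:,0]>100)&(hsv[:,0]<130)&(hsv[:,1]>120)&near
zt=np.percentile(z[cart],90); print(zt); ext(cart&(abs(z-zt)<.004),"cart top")
plate=(abs(z-.012)<.004); q=L[plate]; print("plate x",np.percentile(q[:,0],[.2,50,99.8]),"y max",np.percentile(q[:,1],99.8))
```

```text
socket top 2394 [-0.0198  0.0174  0.037 ] [-0.0354 -0.0132  0.0305]
0.19919380912980342
cart top 8390 [-0.0236  0.0057  0.0243] [-0.0157 -0.0003  0.0153]
plate x [-0.1435  0.0273  0.0849] y max 0.3063698545730582
```

>>> jog_arm --jaw '[0,0,0,0,0,0,0]' --pt "0 -0.01 0.3" --pt "0 -0.01 0.6" --pt "0 -0.01 0.8" --pt "0 -0.01 0.87" --pt "0 -0.01 0.93" --pt "0 -0.01 0.99" --pt "0 -0.01 1" --yaw '[0,0,0,0,0,0,0]'

```text
time_s: 7.67
tool_pos: [0.4973, 0.0475, 0.0724]
tool_rot: [3.135, -0.197, 0.001]
force: [0.1, 0.1, -0.2]
opening: 0.031
finger_force: 35.3
```

>>> jog_arm --jaw '[0,0,0,0,0]' --pt "0 0 0.05" --pt "0 0 0.1" --pt "0 0 0.14" --pt "0 0 0.17" --pt "0 0 0.17" --yaw '[0,0,0,0,0]'

```text
time_s: 8.08
tool_pos: [0.4978, 0.0478, 0.0579]
tool_rot: [-3.135, 0.197, -0.001]
force: [-9.5, 1.6, 23.9]
opening: 0.0313
finger_force: 38.9
```

>>> jog_arm --jaw '[0,0,0,0]' --pt "-0.01 0 0.02" --pt "-0.01 0 0.03" --pt "-0.01 0 0.03" --pt "-0.01 0 0.03" --yaw '[0,0,0,0]'

```text
time_s: 8.42
tool_pos: [0.4982, 0.0477, 0.0575]
tool_rot: [3.135, -0.196, 0.006]
force: [-16.0, 2.2, 44.5]
opening: 0.0316
finger_force: 42.0
```

Run:
```python
from h import *
np.set_printoptions(precision=4,suppress=True)
st,p,d=snap("wrist","w3"); Rt=Ro.from_rotvec(st["tool_rot"]).as_matrix()
P=cloud("wrist",d,d>0,st); L=(P-st["tool_pos"])@Rt; z=P[:,2]
near=(abs(L[:,0])<.06)&(abs(L[:,1])<.05)
hsv=cv2.cvtColor(p,cv2.COLOR_RGB2HSV)[d>0]
cart=(hsv[:,0]>100)&(hsv[:,0]<130)&(hsv[:,1]>120)&near
zt=np.percentile(z[cart],90); m=cart&(abs(z-zt)<.004); q=P[m]
A=np.c_[q[:,:2]-q[:,:2].mean(0),np.ones(len(q))]; print(zt,np.linalg.lstsq(A,q[:,2],rcond=None)[0],np.percentile(L[m][:,0],[1,99]),np.percentile(L[m][:,1],[1,99]))
print(cv2.minAreaRect(q[:,:2].astype(np.float32)))
```

```text
0.08516850393183763 [-0.013   0.0001  0.0843] [-0.0239  0.0239] [-0.0157  0.0153]
((0.4976364076137543, 0.04805012047290802), (0.03193061053752899, 0.05067121610045433), 82.77166748046875)
```

>>> jog_arm --jaw '[0.3,0.7,0.8,0.8,0.8,0.8,0.8,0.8,0.8]' --pt "0 0 -0.03" --pt "0 0 -0.03" --pt "0 0 -0.03" --pt "0 0 -0.2" --pt "0 0 -0.6" --pt "0 0 -1" --pt "0 0 -1" --pt "0 0 -1" --pt "0 0 -1" --yaw '[0,0,0,0,0,0,0,0,0]'

```text
time_s: 9.22
tool_pos: [0.4956, 0.0477, 0.1516]
tool_rot: [-3.135, 0.197, 0.001]
force: [-0.5, 0.5, -1.3]
opening: 0.0685
finger_force: 0.0
```

```bash
cat > look.py <<'E'
from h import *
import sys
np.set_printoptions(precision=4,suppress=True)
st,p,d=snap("wrist",sys.argv[1]); Rt=Ro.from_rotvec(st["tool_rot"]).as_matrix()
print(st["time_s"],st["tool_pos"],"x yaw",np.degrees(np.arctan2(Rt[1,0],Rt[0,0])))
P=cloud("wrist",d,d>0,st); hsv=cv2.cvtColor(p,cv2.COLOR_RGB2HSV)[d>0]
m=(hsv[:,0]>100)&(hsv[:,0]<130)&(hsv[:,1]>120)&(np.hypot(P[:,0]-.497,P[:,1]-.0475)<.05)&(abs(P[:,2]-.084)<.006)
if m.sum()>50: print("cart",m.sum(),np.median(P[m,2]),cv2.minAreaRect(P[m][:,:2].astype(np.float32)))
red=((hsv[:,0]<8)|(hsv[:,0]>172))&(hsv[:,1]>120)&(np.hypot(P[:,0]-.545,P[:,1]-.0415)<.11)
Q=P[red&(P[:,2]>.127)&(P[:,2]<.135)]
if len(Q): print("pegtop",len(Q),Q.mean(0),cv2.minEnclosingCircle(Q[:,:2].astype(np.float32)))
Z=dict(lever_peg=.113,lever_pivot=.113,crank_knob=.115,valve_axis=.115)
for q,z in Z.items():
    for o in r.tip_of("wrist",q)[:1]: print(q,round(o["p"],2),np.array(o["xy"]),onplane("wrist",o["xy"],z,st)[0])
E
python3 look.py w4
```

```text
9.2167 [0.4956 0.0477 0.1516] x yaw -7.202723667063433
cart 3163 0.08438477200036845 ((0.49672645330429077, 0.048021748661994934), (0.031336478888988495, 0.049811121076345444), 82.56785583496094)
pegtop 819 [ 0.5833 -0.0321  0.1309] ((0.581937313079834, -0.032508037984371185), 0.006396453827619553)
lever_peg 0.85 [469.1  68.9] [ 0.5844 -0.0338  0.113 ]
lever_pivot 0.8 [321.  173.1] [0.5449 0.0413 0.113 ]
crank_knob 0.87 [ 36.4 273.1] [0.5109 0.2025 0.115 ]
valve_axis 0.17 [199.4 215.1] [0.5316 0.1068 0.115 ]
```

View pics/w4.png

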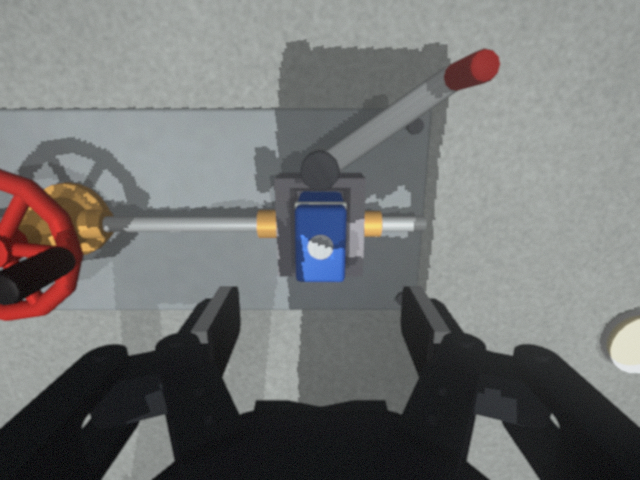

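>>> jog_arm --jaw '[0.8,0.8,0.8,0.8,0.8,0.8]' --pt "0.3 0.2 0" --pt "0.6 0.4 0" --pt "0.85 0.6 0" --pt "0.97 0.69 0" --pt "0.97 0.69 0" --pt "0.97 0.69 0" --yaw '[0,0,0,0,0,0]'

```text
time_s: 9.97
tool_pos: [0.583, -0.0332, 0.151]
tool_rot: [-3.135, 0.199, 0.004]
force: [-0.7, -0.9, -0.9]
opening: 0.0681
finger_force: 0.0
```

```bash
python3 look.py w5
```

```text
9.9667 [ 0.583  -0.0332  0.151 ] x yaw -7.272609967016622
cart 924 0.0841943089816905 ((0.4965466260910034, 0.03781457990407944), (0.012718254700303078, 0.049332182854413986), 82.671630859375)
pegtop 531 [ 0.5849 -0.0337  0.1308] ((0.58329176902771, -0.0333961620926857), 0.006126276683062315)
lever_peg 0.95 [316.4 263.1] [ 0.5842 -0.031   0.113 ]
```

>>> jog_arm --jaw '[0.8,0.8,0.8,0,0,0,0,0,0]' --pt "0 0 0.3" --pt "0 0 0.48" --pt "0 0 0.48" --pt "0 0 0.48" --pt "0 0 0.48" --pt "0 0 0.48" --pt "0 0 0.48" --pt "0 0 0.48" --pt "0 0 0.48" --yaw '[0,0,0,0,0,0,0,0,0]' --squeeze 20

```text
time_s: 10.97
tool_pos: [0.5846, -0.0336, 0.1057]
tool_rot: [3.134, -0.197, 0.004]
force: [0.7, -1.7, 4.6]
opening: 0.0133
finger_force: 22.0
```

>>> jog_arm --jaw '[0,0,0,0,0,0,0,0,0,0,0,0]' --pt "-0.071 0.043 0" --pt "-0.147 0.08 0" --pt "-0.227 0.109 0" --pt "-0.31 0.13 0" --pt "-0.394 0.143 0" --pt "-0.478 0.147 0" --pt "-0.564 0.143 0" --pt "-0.647 0.13 0" --pt "-0.73 0.109 0" --pt "-0.81 0.08 0" --pt "-0.864 0.054 0" --pt "-0.864 0.054 0" --yaw '[0,0,0,0,0,0,0,0,0,0,0,0]'

```text
time_s: 11.97
tool_pos: [0.4956, -0.0305, 0.1056]
tool_rot: [3.13, -0.197, -0.001]
force: [-7.9, -14.9, 10.3]
opening: 0.0132
finger_force: 22.9
```

>>> jog_arm --jaw '[0,0,0,0,0,0,0,0,0,0,0,0]' --pt "-0.096 -0.02 0" --pt "-0.165 -0.069 0" --pt "-0.229 -0.125 0" --pt "-0.287 -0.187 0" --pt "-0.339 -0.255 0" --pt "-0.383 -0.328 0" --pt "-0.42 -0.404 0" --pt "-0.449 -0.484 0" --pt "-0.47 -0.566 0" --pt "-0.483 -0.65 0" --pt "-0.487 -0.735 0" --pt "-0.487 -0.75 0" --yaw '[0,0,0,0,0,0,0,0,0,0,0,0]'

```text
time_s: 12.97
tool_pos: [0.456, 0.0532, 0.1041]
tool_rot: [3.134, -0.196, -0.005]
force: [-6.5, -8.0, 7.7]
opening: 0.013
finger_force: 23.4
```

>>> jog_arm --jaw '[0,0]' --pt "0 -0.01 0" --pt "0 -0.02 0" --yaw '[0,0]'

```text
time_s: 13.13
tool_pos: [0.456, 0.0533, 0.1041]
tool_rot: [3.131, -0.195, -0.007]
force: [-8.2, -14.3, 8.6]
opening: 0.0128
finger_force: 23.7
```

>>> jog_arm --jaw '[0.3,0.5,0.7,0.8,0.8,0.8,0.8]' --pt "0 0.02 0" --pt "0 0.02 0" --pt "0 0.02 0" --pt "0 0.02 -0.2" --pt "0 0.02 -0.5" --pt "0 0.02 -0.65" --pt "0 0.02 -0.65" --yaw '[0,0,0,0,0,0,0]'

```text
time_s: 13.72
tool_pos: [0.4604, 0.0531, 0.1728]
tool_rot: [3.135, -0.197, 0.01]
force: [0.2, -0.5, 0.8]
opening: 0.0682
finger_force: 0.0
```

>>> jog_arm --jaw '[0.8,0.8,0.8,0.8,0.8]' --pt "0.1 -0.3 0" --pt "0.2 -0.6 0" --pt "0.36 -0.8 0" --pt "0.36 -0.8 0" --pt "0.36 -0.8 0" --yaw '[0,0,0,0,0]'

```text
time_s: 14.13
tool_pos: [0.5034, 0.1288, 0.168]
tool_rot: [3.136, -0.194, -0.003]
force: [0.0, -0.6, 0.1]
opening: 0.0683
finger_force: 0.0
```

```bash
python3 look.py w6
```

```text
14.1333 [0.5034 0.1288 0.168 ] x yaw -7.084374217208104
cart 1522 0.08423532556681729 ((0.4970335364341736, 0.04869692772626877), (0.03114236146211624, 0.04962668940424919), 83.41495513916016)
pegtop 314 [0.4625 0.0528 0.1308] ((0.46071743965148926, 0.05341039597988129), 0.006558011285960674)
lever_peg 0.69 [454.3 305.7] [0.4594 0.0508 0.113 ]
lever_pivot 0.93 [466.6 166.3] [0.5444 0.0426 0.113 ]
crank_knob 0.62 [191.4 257.4] [0.5115 0.2044 0.115 ]
valve_axis 0.68 [117.8 249.9] [0.5214 0.246  0.115 ]
```

View pics/w6.png

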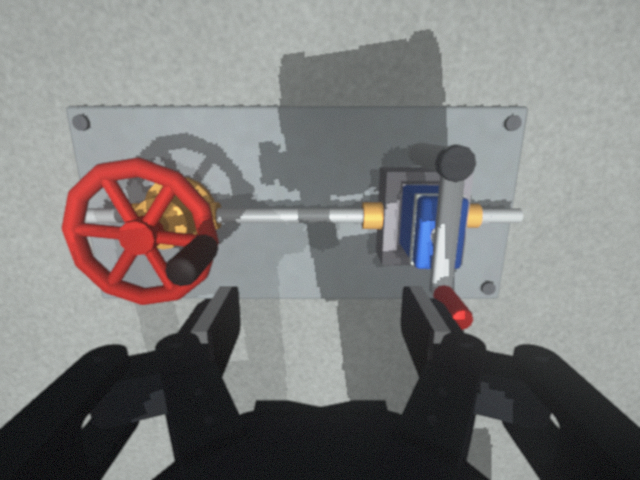

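>>> jog_arm --jaw '[0.8,0.8,0.8,0.8,0.8]' --pt "0 -0.25 0" --pt "0 -0.5 0" --pt "-0.01 -0.74 0" --pt "-0.01 -0.74 0" --pt "-0.01 -0.74 0" --yaw '[0,0,0,0,0]'

```text
time_s: 14.8
tool_pos: [0.5119, 0.2017, 0.1692]
tool_rot: [3.135, -0.195, -0.0]
force: [0.3, -0.4, 1.5]
opening: 0.0681
finger_force: 0.0
```

Run:
```python
from h import *
np.set_printoptions(precision=4,suppress=True)
st,p,d=snap("wrist","w7"); print(st["time_s"],st["tool_pos"])
P=cloud("wrist",d,d>0,st); v=p[d>0].max(1)
m=(v<70)&(np.hypot(P[:,0]-.511,P[:,1]-.2025)<.02)&(abs(P[:,2]-.137)<.003); Q=P[m]
print(m.sum(),Q.mean(0),cv2.minEnclosingCircle(Q[:,:2].astype(np.float32)) if m.sum()>5 else 0)
for q in("crank_knob","valve_axis"):
    for o in r.tip_of("wrist",q)[:1]: print(q,round(o["p"],2),np.array(o["xy"]),onplane("wrist",o["xy"],.115,st)[0])
```

```text
14.8 [0.5119 0.2017 0.1692]
731 [0.5128 0.2025 0.1371] ((0.5121058821678162, 0.20243701338768005), 0.008540879003703594)
crank_knob 0.78 [317.  256.8] [0.5108 0.204  0.115 ]
valve_axis 0.84 [246.8 245.4] [0.523  0.2439 0.115 ]
```

>>> jog_arm --jaw '[0.8,0.8,0.8,0.8,0,0,0,0,0,0]' --pt "0 0 0.3" --pt "0 0 0.6" --pt "0 0 0.68" --pt "0 0 0.68" --pt "0 0 0.68" --pt "0 0 0.68" --pt "0 0 0.68" --pt "0 0 0.68" --pt "0 0 0.68" --pt "0 0 0.68" --yaw '[0,0,0,0,0,0,0,0,0,0]' --squeeze 40

```text
time_s: 15.78
tool_pos: [0.5134, 0.2022, 0.103]
tool_rot: [-3.134, 0.197, -0.005]
force: [-0.1, 2.6, 6.1]
opening: 0.0169
finger_force: 39.0
```

>>> jog_arm --jaw '[0,0,0,0,0,0,0,0,0,0]' --pt "-0.089 -0.018 0" --pt "-0.172 -0.053 0" --pt "-0.246 -0.104 0" --pt "-0.309 -0.169 0" --pt "-0.357 -0.244 0" --pt "-0.39 -0.328 0" --pt "-0.405 -0.417 0" --pt "-0.406 -0.461 0" --pt "-0.406 -0.47 0" --pt "-0.406 -0.47 0" --yaw '[0,0,0,0,0,0,0,0,0,0]'

```text
time_s: 16.62
tool_pos: [0.479, 0.2518, 0.1029]
tool_rot: [3.132, -0.195, 0.005]
force: [1.8, -9.6, 10.0]
opening: 0.017
finger_force: 40.9
```

>>> jog_arm --jaw '[0,0,0]' --pt "0 -0.02 0" --pt "0 -0.03 0" --pt "0 -0.03 0" --yaw '[0,0,0]'

```text
time_s: 16.87
tool_pos: [0.479, 0.252, 0.1028]
tool_rot: [3.127, -0.195, 0.002]
force: [-1.4, -20.9, 15.3]
opening: 0.0168
finger_force: 41.6
```

>>> jog_arm --jaw '[0,0,0,0,0,0,0,0,0,0,0]' --pt "0.032 0.181 0" --pt "0.096 0.306 0" --pt "0.195 0.406 0" --pt "0.321 0.47 0" --pt "0.46 0.492 0" --pt "0.599 0.47 0" --pt "0.724 0.406 0" --pt "0.824 0.306 0" --pt "0.888 0.181 0" --pt "0.91 0.042 0" --pt "0.91 0.042 0" --yaw '[0,0,0,0,0,0,0,0,0,0,0]' --squeeze 60

```text
time_s: 17.78
tool_pos: [0.5686, 0.2427, 0.103]
tool_rot: [-3.134, 0.195, -0.003]
force: [-1.1, 1.9, 10.6]
opening: 0.0169
finger_force: 59.2
```

>>> jog_arm --jaw '[0,0,0,0,0,0,0,0,0,0,0]' --pt "-0.022 -0.139 0" --pt "-0.086 -0.265 0" --pt "-0.185 -0.364 0" --pt "-0.311 -0.428 0" --pt "-0.45 -0.45 0" --pt "-0.589 -0.428 0" --pt "-0.715 -0.364 0" --pt "-0.814 -0.265 0" --pt "-0.878 -0.139 0" --pt "-0.9 0 0" --pt "-0.9 0 0" --yaw '[0,0,0,0,0,0,0,0,0,0,0]'

```text
time_s: 18.7
tool_pos: [0.479, 0.2508, 0.103]
tool_rot: [3.135, -0.197, 0.004]
force: [-0.4, -2.5, 8.8]
opening: 0.0167
finger_force: 59.6
```

>>> jog_arm --jaw '[0,0,0,0,0,0,0,0,0,0,0]' --pt "0.022 0.139 0" --pt "0.086 0.265 0" --pt "0.185 0.364 0" --pt "0.311 0.428 0" --pt "0.45 0.45 0" --pt "0.589 0.428 0" --pt "0.715 0.364 0" --pt "0.814 0.265 0" --pt "0.878 0.139 0" --pt "0.9 0 0" --pt "0.9 0 0" --yaw '[0,0,0,0,0,0,0,0,0,0,0]'

```text
time_s: 19.62
tool_pos: [0.5687, 0.2427, 0.103]
tool_rot: [-3.134, 0.195, -0.003]
force: [-1.5, 3.0, 10.4]
opening: 0.0166
finger_force: 59.8
```

>>> jog_arm --jaw '[0,0,0,0,0,0,0,0,0,0,0,0]' --pt "-0.022 -0.139 0" --pt "-0.086 -0.265 0" --pt "-0.185 -0.364 0" --pt "-0.311 -0.428 0" --pt "-0.45 -0.45 0" --pt "-0.589 -0.428 0" --pt "-0.715 -0.364 0" --pt "-0.814 -0.265 0" --pt "-0.878 -0.139 0" --pt "-0.9 0 0" --pt "-0.9 0 0" --pt "-0.9 0 0" --yaw '[0,0,0,0,0,0,0,0,0,0,0,0]'

```text
time_s: 20.62
tool_pos: [0.479, 0.2513, 0.1029]
tool_rot: [3.135, -0.198, 0.003]
force: [-1.5, -2.4, 11.8]
opening: 0.0166
finger_force: 60.0
```

```bash
python3 look.py w8
python3 - <<'E'
from h import *
st,p,d=snap("side","side9"); print(r.observe())
E
```

```text
20.6167 [0.479  0.2513 0.1029] x yaw -7.210989719374041
crank_knob 0.93 [320.2 315.8] [0.4764 0.2518 0.115 ]
valve_axis 0.91 [321. 207.] [0.5219 0.2457 0.115 ]
{'time_s': 20.9167, 'joints': array([ 2.65061474e-01,  2.58936407e-01,  1.79596331e+00, -1.23279749e-03,
        1.08518435e+00,  1.96166463e+00]), 'qd': array([ 0.00048877, -0.00034288, -0.00011999, -0.0001412 ,  0.00179796,
       -0.00017461]), 'joint_efforts': array([ 8.02836735e-01, -3.78088009e+01, -2.67299312e+01,  5.50920088e-01,
       -6.49961326e-01,  3.21549844e-03]), 'tool_pos': array([0.47905265, 0.25174076, 0.1029608 ]), 'tool_rot': array([ 3.13488912e+00, -1.96551544e-01,  2.79475857e-03]), 'force': array([-1.12301589, -2.88008946, 10.79088108]), 'ft_torque': array([-0.41090161,  0.26806867, -0.04301782]), 'finger_force': 60.07824182510376, 'opening': 0.01674988161727509}
```

View pics/w8.png

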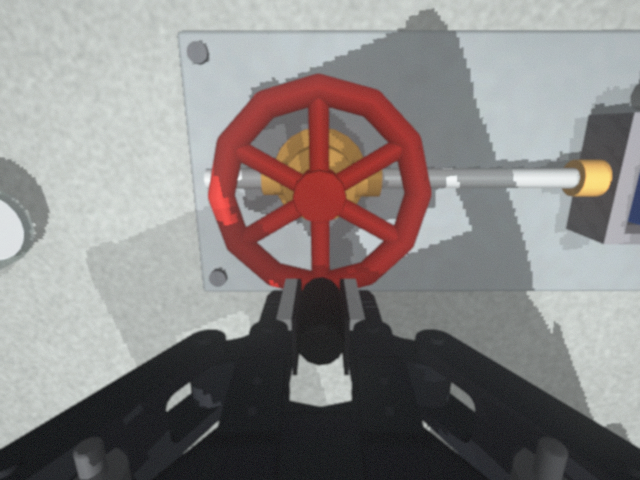

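```bash
python3 -c "
from cell import r
print(r.sign_off())"
```

```text
the job is handed in; nothing more can be done
None
```

I handed the job in: the blue cartridge is fully home, the lever is shut against its stop, and the valve was closed to its stop and backed off two full turns. The crank knob is still gripped at about 60 N with the wheel at rest. The interface returned no verdict.

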